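# Store the wax tin lid-down

### The arm

A 6-joint arm with a two-finger parallel gripper is mounted at the origin on the work surface. World frame = base frame: x ahead of the robot, y to its left, z up, the work surface at z = 0. Lengths are in mm, angles in rad, forces in N, time in s.
With the tool pointing down it reaches from about 350 to 725 mm from the base axis. Payload 6 kg.
Tool frame: the origin (TCP) lies between the finger pads; the fingertips stand 19 mm ahead of it and the grasp point (between the pads) is the TCP; z points along the fingers, y is the line along which they close (so a half turn about z gives the same grasp; the last joint's range is limited). The gripper opens to 85 mm and grips with 20 to 120 N. Pads are 22 mm wide; open, the fingers measure 114 mm over their backs; the gripper's body (76 mm by 85 mm) begins 54 mm behind the grasp point. The pads swing forward as they close: fully open they stand 13 mm farther back than shut.
Start: joints at [1.661, 0.04, 0.085, 0, -1.615, -0.334], TCP at [144.81, 582.24, 226.561] pointing down, gripper open.
Joint ranges: [-2.56, 2.56], [-1.29, 2.01], [-1.08, 1.49], [-3.29, 1.98], [-2.81, -0.18], [-2.99, 2.99]. Speed limits (rad/s): [2.57, 2.57, 3.01, 3.14, 3.14, 3.14].

### API

Orientations are given as a unit quaternion [w, x, y, z].
In Python, from bench import get_obs, camera, camera_params, order gives the robot as it stands.
- The arm moves only by the tool apply_moves, never from a script. Its argument "steps" is a list of rows, each a list of 7 numbers: the shift along the tool's x, y, z in mm, then the turn, a rotation vector about the tool's x, y, z in rad, then the finger opening in mm, from 0 to 85.4. In form: [[tx, ty, tz, wx, wy, wz, hand], ...]. A call has exactly 10 rows; each row shifts and turns the commanded pose from where the row before left it, along the tool's axes as they then stand; what a row does not reach is not made up. A row lasts 1/8 s, in which the tool goes at most 62.5 mm and 10.7 degrees, less where a joint would pass 70% of its speed; a pose out of reach is approached as far as the arm can. A call is refused whole if a number of a shift passes 62.5 or a number of a turn 0.188, either way. A call with a gripper value outside its range is refused whole. The fingers move at their own pace and stop on an object; "grip_force" is the grip in N (left out, the last holds). Time passes only in rows, so rows that do not move let the fingers close, or fill a call up. It gives the time, the measured TCP pose, the force, the opening and the grip force at its end, in the units of the state.
- get_obs(): the state, without advancing time (a new reading comes with each control period).
- camera(name): name is "side" or "top"; returns the picture (480x640x3 uint8, red, green, blue); there is no depth.
- camera_params(name): a dict with "fx", "fy", "cx", "cy" (pixels), "position" and "attitude" of the camera in the world. Camera axes: x right, y up, looking along -z (the intrinsics and any distortion apply to the point x, -y, -z); pixel columns grow to the right and rows downward; lengths in mm; the calibration is good to about 2 mm. A picture is of the moment at which its call begins. camera_params takes no time and is no camera call.
- order.sign_off(): hands the job in; it is judged then, once.
The state is a dict: "t": time; "q": joint angles; "qvel": joint speeds; "joint_efforts": joint torques, N m; "tool_pos": TCP position; "ee_rot": TCP orientation; "wrist_force": force on the tool from outside, world axes, zero at the start; "wrist_torque": the same for the moment, N m; "finger_gap": finger opening in mm; "grip_force": force on a finger pad.
Only numpy, scipy, OpenCV 4.12 (cv2) and the standard library are available. Lean on these libraries where they do the work, as an engineer would, in place of code of your own. Each camera call takes 0.05 s, during which the arm holds its last target. There are 200 camera calls.

### The job

The round wax tin lies lid-up on its sloping wooden rest; its lid is only slipped on, so pinch lid and base together between the fingers, turn the tin over without letting the lid come off, and store it lid-down on the other, empty rest so that the paste seals the lid. Lower it until it lies flat on the slope and down in the V-shaped lip before letting go (do not drop it), then let go, and leave the other things on the bench where they are.

Things in the scene. Friction and masses are not known exactly. Their poses are not given: they have to be found in the camera images.
- tin_base: Dark steel round base of the wax tin with a paper band, filled solid, 116 mm diameter, 36 mm high, 0.27 to 0.47 kg. Origin: centre of its underside; z axis along the tin's axis toward the lid. At the start z leans 45 degrees from vertical, ahead and to the left, square to the work rest's slope. Closed, the tin is 40 mm thick from this underside to the lid's outer face.
- tin_lid: Bare aluminium slip lid, 126 mm diameter, 18 mm high over all: a 4 mm top and a skirt 14 mm deep that hangs loosely (1.5 mm play) around the base; no latch, 70 g. Origin: centre of the skirt's open rim; z axis toward its flat outer face. Closed, this origin lies 22 mm along the base's z axis.
- lid_face (a point): Centre of the lid's flat outer face, 18 mm along the lid's z axis from the lid's origin.
- work_rest: Fixed wooden rest on which the tin starts. Origin on the bench, plumb below the middle of its plate's upper edge; x points ahead and to the robot's left (yaw 0.7 to 1.05 rad). Foot board 120 mm wide, 12 mm thick, x from -30 to 90 mm; two upright boards under the plate at x from 10 to 50 mm.
- work_rest_plate: Its sloping plate, 84 long x 120 wide x 8 mm. Origin on its upper face, middle of the upper edge, 105 mm above the bench; x down the slope (ahead and to the left, 45 degrees below level), y sideways, z out of the face. The tin's axis starts at x = 6.5 mm, y = 0: its upper half overhangs the upper edge, free on both faces.
- store_rest: The other, empty rest, identical in shape to the work rest, fixed; same origin and axes. At the low end of either plate is a V-shaped lip 16 mm high: two flats, their feet 63 mm from the plate's origin, facing it at 40 degrees either side of the plate's x axis and leaning outward 20 degrees.
- store_rest_plate: Sloping plate of the empty rest: same size, origin and axes as work_rest_plate. When the tin lies lid-down and home in the V lip, the centre of the lid's outer face lies at this origin (the lid's rim touches both flats of the lip) and the tin's upper half overhangs the upper edge.
- brush: Paint brush 200 mm long lying flat along x, left of the rests; bystander. Origin under its middle.
- sanding_block: Cork sanding block 110 x 65 x 30 mm lying to the right of the rests, on the robot's side; bystander. Origin: centre of its underside.
- putty_knife: Putty knife 200 mm long lying beyond the rests; bystander. Origin under its middle.
- paint_can: Paint can, 100 mm diameter, 120 mm high, on the robot's right; bystander. Origin: centre of its underside.
- screw_jar: Glass jar with a steel cap, 72 mm diameter, 90 mm high, on the left; bystander. Origin: centre of its underside.
- tape_roll: Roll of tape, 100 mm diameter, 25 mm high, on the left; bystander. Origin: centre of its underside.
- screwdriver: Screwdriver 200 mm long lying beyond the rests on the right; bystander. Origin under its middle.
Things that resemble listed ones, but are neither listed nor needed, are in the scene too. Leave any green, pink or red look-alike of the tin_base alone.

How it is judged:
By the outcome, as a careful person would: the job done as asked, in the order asked, and still so for the second after the job is handed in, with the robot touching nothing.
It also fails if it takes over 42 s, if anything falls off the work surface, if the arm or the gripper's body presses on something with over 40 N, if the wrist force passes 120 N, or if a joint passes its speed limit or range.

## Working session

There is one attempt and no reset: what is moved stays moved. The work goes in short steps, Python scripts to look and compute and a tool call to move; the robot and the scene stay as the last step left them, time stands still between calls to the robot, and variables do not carry over. Pictures are saved under pics/ and viewed, at most 10 in all, crops included, and the job is handed in when it is done.

Besides the shell and the picture viewer there is one more tool, called after "Emit:" as name([rows], argument=value, ...), one row to a line, values as JSON. apply_moves: Moves the arm, as the interface text tells. Its arguments: {"type":"object","properties":{"steps":{"type":"array","items":{"type":"array","items":{"type":"number"}}},"grip_force":{"type":"number"}},"required":["steps"]}

```bash
ls; mkdir -p pics
python3 - <<'E'
from bench import *
import cv2
for n in("side","top"):
    cv2.imwrite(f"pics/{n}0.png",camera(n)[:,:,::-1]); print(n,camera_params(n))
o=get_obs();print(o)
E
```

```text
pics
side {'fx': 510.90777149825556, 'fy': 510.90777149825556, 'cx': 330.3959630997549, 'cy': 237.09108791129802, 'position': array([ 263.28079781, -836.99152661, 1068.37170288]), 'attitude': array([ 0.92837407,  0.35212814, -0.04471289, -0.11012774])}
top {'fx': 585.9661564378983, 'fy': 585.9661564378983, 'cx': 315.63543921701967, 'cy': 236.46151856008362, 'position': array([ 324.09429137,    8.27569549, 1388.27806162]), 'attitude': array([-0.70206489, -0.04120709,  0.04094066,  0.7097399 ])}
{'t': 0.1, 'q': array([ 1.66067713e+00,  4.07582529e-02,  8.39332800e-02, -3.92824990e-04,
       -1.61547197e+00, -3.33720925e-01]), 'qvel': array([ 0.00087617, -0.00136246,  0.00177087,  0.00203518, -0.00112096,
       -0.00033476]), 'joint_efforts': array([-4.61331612e-03, -3.69344723e+01,  3.48276150e+01,  6.95170194e+00,
       -4.51985135e-03,  2.87958073e-06]), 'tool_pos': array([144.70640596, 581.99480827, 225.690501  ]), 'ee_rot': array([ 7.74792349e-04,  9.92577701e-01, -1.21609644e-01, -3.41077013e-05]), 'wrist_force': array([ 0.1640271 , -0.0975466 ,  0.87663755]), 'wrist_torque': array([ 0.00962852, -0.01615092,  0.02143075]), 'grip_force': 0.0, 'finger_gap': 85.30318345809704}
```

View pics/side0.png

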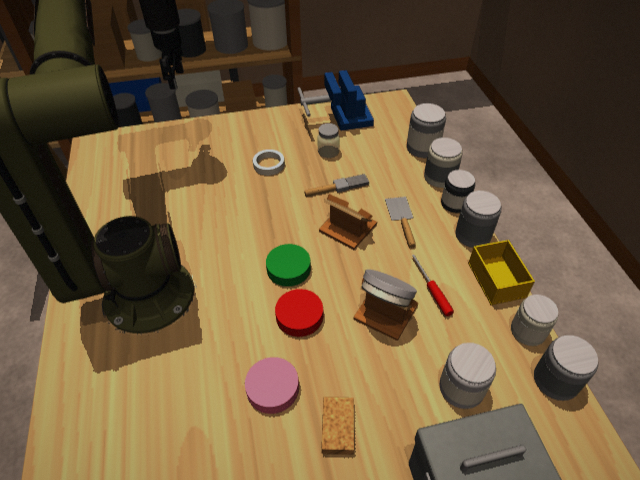

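View pics/top0.png

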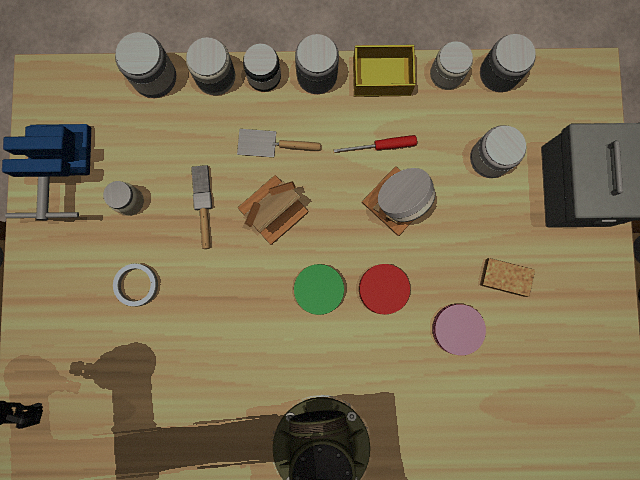

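Side view: tin on its work rest at (388,290), empty rest at (348,222). Top view: tin at (405,195), empty rest at (273,210). Look-alikes are green (319,289), red (385,289), and pink (460,330) in the top view, all lying flat on the bench. The aluminium-lidded tin on the rest is the one described, so I'll check it in a close crop.

Run:
```python
import cv2,numpy as np
t=cv2.imread("pics/top0.png");s=cv2.imread("pics/side0.png")
f=lambda im,x,y,w,h,k:cv2.resize(im[y:y+h,x:x+w],None,fx=k,fy=k,interpolation=cv2.INTER_CUBIC)
a=f(t,230,165,80,80,5);a2=f(t,360,165,80,75,5)
b=f(s,315,190,80,60,5);b2=f(s,350,262,80,80,5)
A=np.zeros((400,800,3),np.uint8);A[:,:400]=a;A[:375,400:]=a2
B=np.zeros((400,800,3),np.uint8);B[:300,:400]=b;B[:,400:]=b2
g=lambda x:(255*(x/255.)**.6).astype(np.uint8)
cv2.imwrite("pics/cropA.png",g(A));cv2.imwrite("pics/cropB.png",g(B))
```

```text
(no output)
```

View pics/cropA.png

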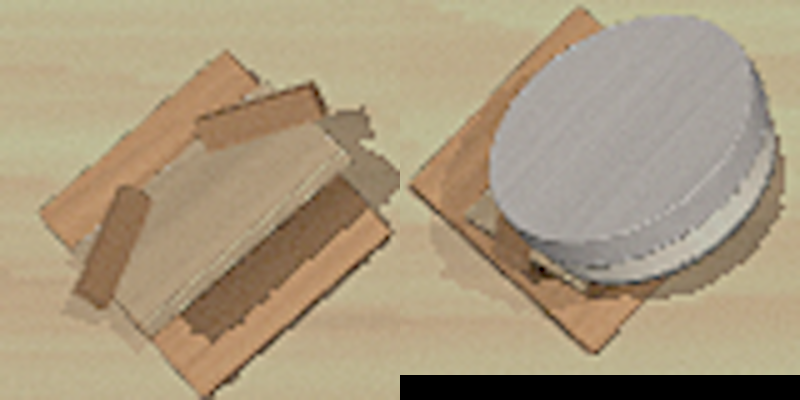

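View pics/cropB.png

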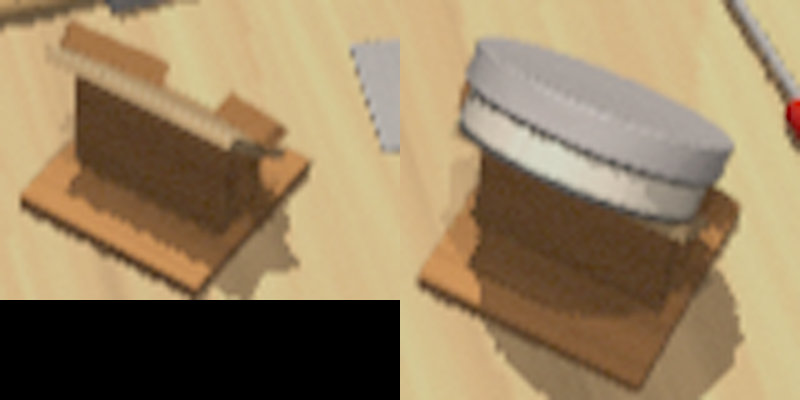

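Crop A (top): the empty rest's foot-board corners are near (225,52), (40,213), (207,398), and (392,235) in the crop, with the V lip at the up-left end. The tin has a bare aluminium lid and a paper band, so it is the right one. Crop B shows the same rests from the side.

```bash
cat > h.py <<'E'
import numpy as np
from bench import *
from scipy.spatial.transform import Rotation as R
def ray(n,u,v):
    p=camera_params(n);q=p["attitude"];A=R.from_quat([q[1],q[2],q[3],q[0]])
    d=A.apply([(u-p["cx"])/p["fx"],-(v-p["cy"])/p["fy"],-1]);return np.array(p["position"]),d
def onz(n,u,v,z):
    o,d=ray(n,u,v);return o+d*(z-o[2])/d[2]
def proj(n,P):
    p=camera_params(n);q=p["attitude"];A=R.from_quat([q[1],q[2],q[3],q[0]])
    c=A.inv().apply(np.array(P)-p["position"]);return p["cx"]-p["fx"]*c[0]/c[2],p["cy"]+p["fy"]*c[1]/c[2]
E
python3 - <<'E'
from h import *
import cv2
# order: far-left? local (x,y): top=(90,-60) left=(90,60) bottom=(-30,60) right=(-30,-60)
L={'T':(90,-60),'L':(90,60),'B':(-30,60),'R':(-30,-60)}
S={'store_top':('top',230,165,0,dict(T=(225,52),L=(40,213),B=(207,398),R=(392,235))),
'store_side':('side',315,190,0,dict(L=(22,200),B=(197,290),R=(308,163))),
'work_top':('top',360,165,400,dict(T=(582,8),L=(412,186),B=(597,353))),
'work_side':('side',350,262,400,dict(L=(420,280),B=(638,385),R=(738,207)))}
# side-camera sees the board from -y: left=(-30,60) bottom=(-30,-60) right=(90,-60)
for k,(n,u0,v0,off,c) in S.items():
    w=[];l=[]
    for a,(x,y) in c.items():
        w.append(onz(n,u0+(x-off)/5-.4,v0+y/5-.4,12)[:2])
        l.append(({'L':L['B'],'B':L['R'],'R':L['T']} if n=='side' else L)[a])
    w=np.array(w);l=np.array(l,float)
    W=w-w.mean(0);Q=l-l.mean(0)
    yaw=np.arctan2((Q[:,0]*W[:,1]-Q[:,1]*W[:,0]).sum(),(Q*W).sum())
    c_,s_=np.cos(yaw),np.sin(yaw);M=np.array([[c_,-s_],[s_,c_]])
    t=w.mean(0)-M@l.mean(0); print(k,yaw.round(3),t.round(1),'res',(w-(l@M.T+t)).round(1).tolist())
# plate upper corners store, top view, z=105
for x,y in((150,325),(347,150)): print(onz('top',230+x/5-.4,165+y/5-.4,105).round(1))
# lid ellipse in top view
for n,b in(('top',(345,150,450,250)),('side',(350,262,430,342))):
    im=camera(n)[:,:,::-1]; x0,y0,x1,y1=b
    cr=im[y0:y1,x0:x1];hsv=cv2.cvtColor(np.ascontiguousarray(cr),cv2.COLOR_BGR2HSV)
    m=((hsv[...,1]<40)&(hsv[...,2]>60)).astype(np.uint8)*255
    cv2.imwrite(f'pics/m_{n}.png',cv2.resize(np.hstack([m,hsv[...,2],hsv[...,1]]),None,fx=2.5,fy=2.5))
    cs=max(cv2.findContours(m,0,1)[0],key=cv2.contourArea)
    print(n,cv2.contourArea(cs),cv2.boundingRect(cs),cv2.fitEllipse(cs))
E
```

```text
store_top 0.721 [528.2  89.3] res [[-1.4, 0.9], [0.7, -1.0], [1.5, -1.0], [-0.8, 1.0]]
store_side 0.727 [525.6  83.3] res [[2.4, -1.0], [0.4, 2.0], [-2.7, -1.0]]
work_top 0.804 [ 547.9 -209.6] res [[-1.3, -0.2], [-0.5, -0.2], [1.7, 0.4]]
work_side 0.811 [ 544.9 -212.9] res [[2.4, -1.0], [-0.1, 2.0], [-2.3, -1.0]]
[490.5 131.5 105. ]
[568.   43.9 105. ]
top 2033.5 (33, 18, 57, 51) ((61.18440628051758, 43.43438720703125), (47.282630920410156, 56.48634719848633), 59.786521911621094)
side 689.5 (14, 8, 52, 29) ((39.05876159667969, 22.006486892700195), (15.523106575012207, 58.46498489379883), 112.52600860595703)
```

```bash
cat >> h.py <<'E'
def frame(x,y,yaw):
    c,s=np.cos(yaw),np.sin(yaw);k=.5**.5
    X=np.array([c*k,s*k,-k]);N=np.array([c*k,s*k,k]);Y=np.cross(N,X)
    return np.array([x,y,105.]),X,Y,N
WORK=(546.5,-211,.806);STORE=(527,86.5,.723)
def toolrot(z,y): return R.from_matrix(np.c_[np.cross(y,z),y,z])
def cur():
    o=get_obs();q=o["ee_rot"];return o["tool_pos"],R.from_quat([q[1],q[2],q[3],q[0]]),o
def plan(p0,R0,p1,R1,n):
    w=(R0.inv()*R1).as_rotvec()/n; r=R0
    for i in range(n):
        s=r.inv().apply((p1-p0)/n); print([round(v) if abs(v)>15 else round(v,1) for v in s]+[round(v,3) for v in w]); r=r*R.from_rotvec(w)
    return p1,R1
E
python3 - <<'E'
from h import *
o,X,Y,N=frame(*WORK)
print(proj('top',o+6.5*X+40*N),proj('side',o+6.5*X+40*N))
p,r,_=cur()
Rw=toolrot(X,N); pre=o-124*X+20*N
print(pre, (r.inv()*Rw).as_rotvec())
v=np.array([360,190,400.])
s=Rw*R.identity()
from scipy.spatial.transform import Slerp
rv=r*R.from_rotvec((r.inv()*Rw).as_rotvec()*.45)
a=plan(p,r,v,rv,10);print();plan(*a,pre,Rw,14)
E
```

```text
(np.float64(404.5473124976318), np.float64(190.875714400232)) (np.float64(391.02537184627187), np.float64(279.8108347069136))
[ 495.58225466 -264.06018479  206.82337649] [-0.26954562  1.01439801 -2.44516544]
[30, 33, -17, np.float64(-0.012), np.float64(0.046), np.float64(-0.11)]
[27, 36, -16, np.float64(-0.012), np.float64(0.046), np.float64(-0.11)]
[24, 39, np.float64(-14.0), np.float64(-0.012), np.float64(0.046), np.float64(-0.11)]
[20, 42, np.float64(-12.5), np.float64(-0.012), np.float64(0.046), np.float64(-0.11)]
[16, 44, np.float64(-11.2), np.float64(-0.012), np.float64(0.046), np.float64(-0.11)]
[np.float64(11.3), 46, np.float64(-10.0), np.float64(-0.012), np.float64(0.046), np.float64(-0.11)]
[np.float64(6.7), 47, np.float64(-9.0), np.float64(-0.012), np.float64(0.046), np.float64(-0.11)]
[np.float64(1.9), 47, np.float64(-8.3), np.float64(-0.012), np.float64(0.046), np.float64(-0.11)]
[np.float64(-2.9), 47, np.float64(-7.7), np.float64(-0.012), np.float64(0.046), np.float64(-0.11)]
[np.float64(-7.8), 47, np.float64(-7.4), np.float64(-0.012), np.float64(0.046), np.float64(-0.1
[... 599 characters left out ...]
oat64(0.04), np.float64(-0.096)]
[-36, np.float64(1.6), np.float64(8.2), np.float64(-0.011), np.float64(0.04), np.float64(-0.096)]
[-36, np.float64(-1.9), np.float64(6.8), np.float64(-0.011), np.float64(0.04), np.float64(-0.096)]
[-36, np.float64(-5.5), np.float64(5.3), np.float64(-0.011), np.float64(0.04), np.float64(-0.096)]
[-35, np.float64(-8.9), np.float64(3.8), np.float64(-0.011), np.float64(0.04), np.float64(-0.096)]
[-34, np.float64(-12.3), np.float64(2.3), np.float64(-0.011), np.float64(0.04), np.float64(-0.096)]
[-33, -16, np.float64(0.8), np.float64(-0.011), np.float64(0.04), np.float64(-0.096)]
[-31, -19, np.float64(-0.6), np.float64(-0.011), np.float64(0.04), np.float64(-0.096)]
```

Run:
```python
from h import *
p,r,_=cur()
r1=r*R.from_rotvec([0,0,1.7]); v=np.array([400,150,400.])
plan(p,r,v,r1,10)
o,X,Y,N=frame(*WORK);Rw=toolrot(X,N);print((r1.inv()*Rw).as_rotvec())
```

```text
[35, 36, -17, np.float64(0.0), np.float64(0.0), np.float64(0.17)]
[41, 29, -17, np.float64(0.0), np.float64(0.0), np.float64(0.17)]
[45, 22, -17, np.float64(0.0), np.float64(0.0), np.float64(0.17)]
[48, np.float64(14.0), -17, np.float64(0.0), np.float64(0.0), np.float64(0.17)]
[50, np.float64(5.7), -17, np.float64(0.0), np.float64(0.0), np.float64(0.17)]
[50, np.float64(-2.8), -17, np.float64(0.0), np.float64(0.0), np.float64(0.17)]
[49, np.float64(-11.3), -17, np.float64(0.0), np.float64(0.0), np.float64(0.17)]
[46, -19, -17, np.float64(0.0), np.float64(0.0), np.float64(0.17)]
[42, -27, -17, np.float64(0.0), np.float64(0.0), np.float64(0.17)]
[37, -34, -17, np.float64(0.0), np.float64(0.0), np.float64(0.17)]
[-0.51269837 -0.76526268  1.8462119 ]
```

Emit:
apply_moves([
  [35, 36, -17, 0, 0, 0.17, 70],
  [41, 29, -17, 0, 0, 0.17, 70],
  [45, 22, -17, 0, 0, 0.17, 70],
  [48, 14, -17, 0, 0, 0.17, 70],
  [50, 6, -17, 0, 0, 0.17, 70],
  [50, -3, -17, 0, 0, 0.17, 70],
  [49, -11, -17, 0, 0, 0.17, 70],
  [46, -19, -17, 0, 0, 0.17, 70],
  [42, -27, -17, 0, 0, 0.17, 70],
  [37, -34, -17, 0, 0, 0.17, 70],
])

```text
t: 1.45
tool_pos: [400.0, 149.2, 397.3]
ee_rot: [0.0, -0.562, 0.827, 0.0]
wrist_force: [1.6, 0.5, -0.1]
finger_gap: 69.9
grip_force: 0.0
```

Run:
```python
from h import *
p,r,o=cur();print(o["t"],p,o["q"],o["finger_gap"],r.as_matrix().round(2).tolist())
w,X,Y,N=frame(*WORK);Rw=toolrot(X,N);print((r.inv()*Rw).as_rotvec())
plan(p,r,w-124*X+20*N,Rw,14)
```

```text
1.45 [400.00162186 149.18648351 397.27825285] [ 8.35220491e-01 -3.27039242e-01  7.58447243e-02 -8.42658534e-05
 -1.97303666e+00 -1.21340556e+00] 69.91269992164595 [[-0.37, -0.93, 0.0], [-0.93, 0.37, 0.0], [-0.0, -0.0, -1.0]]
[-0.51250797 -0.76220971  1.84163783]
[25, -17, np.float64(13.6), np.float64(-0.037), np.float64(-0.054), np.float64(0.132)]
[23, -21, np.float64(11.6), np.float64(-0.037), np.float64(-0.054), np.float64(0.132)]
[21, -24, np.float64(9.6), np.float64(-0.037), np.float64(-0.054), np.float64(0.132)]
[18, -27, np.float64(7.6), np.float64(-0.037), np.float64(-0.054), np.float64(0.132)]
[np.float64(14.5), -29, np.float64(5.7), np.float64(-0.037), np.float64(-0.054), np.float64(0.132)]
[np.float64(10.7), -31, np.float64(3.9), np.float64(-0.037), np.float64(-0.054), np.float64(0.132)]
[np.float64(6.7), -32, np.float64(2.2), np.float64(-0.037), np.float64(-0.054), np.float64(0.132)]
[np.float64(2.5), -33, np.float64(0.8), np.float64(-0.037), np.float64(-0.054), np.float64(0.132)]
[np.float64(-1.9), -33, np.float64(-0.5), np.float64(-0.037), np.float64(-0.054), np.float64(0.132)]
[np.float64(-6.3), -33, np.float64(-1.4), np.float64(-0.037), np.float64(-0.054), np.float64(0.132)]
[np.float64(-10.6), -31, np.float64(-2.2), np.float64(-0.037), np.float64(-0.054), np.float64(0.132)]
[np.float64(-14.7), -30, np.float64(-2.6), np.float64(-0.037), np.float64(-0.054), np.float64(0.132)]
[-19, -27, np.float64(-2.7), np.float64(-0.037), np.float64(-0.054), np.float64(0.132)]
[-22, -25, np.float64(-2.6), np.float64(-0.037), np.float64(-0.054), np.float64(0.132)]
```

Emit:
apply_moves([
  [25, -17, 13.6, -0.037, -0.054, 0.132, 70],
  [23, -21, 11.6, -0.037, -0.054, 0.132, 70],
  [21, -24, 9.6, -0.037, -0.054, 0.132, 70],
  [18, -27, 7.6, -0.037, -0.054, 0.132, 70],
  [14.5, -29, 5.7, -0.037, -0.054, 0.132, 70],
  [10.7, -31, 3.9, -0.037, -0.054, 0.132, 70],
  [6.7, -32, 2.2, -0.037, -0.054, 0.132, 70],
  [2.5, -33, 0.8, -0.037, -0.054, 0.132, 70],
  [-1.9, -33, -0.5, -0.037, -0.054, 0.132, 70],
  [-6.3, -33, -1.4, -0.037, -0.054, 0.132, 70],
])

```text
t: 2.7
tool_pos: [467.5, -145.0, 260.0]
ee_rot: [0.109, 0.082, 0.951, 0.279]
wrist_force: [0.4, 0.6, 0.2]
finger_gap: 70.1
grip_force: 0.0
```

Run:
```python
from h import *
p,r,o=cur();print(o["t"],p,o["q"],o["finger_gap"])
w,X,Y,N=frame(*WORK);Rw=toolrot(X,N);print((r.inv()*Rw).as_rotvec())
plan(p,r,w-104*X+20*N,Rw,7)
```

```text
2.7 [ 467.48152641 -144.98581955  259.99628668] [-0.38115797 -0.22764872 -0.01682121 -0.61177116 -1.70033777 -1.46868421] 70.13185385131781
[-0.14752331 -0.22247171  0.51972503]
[np.float64(-7.0), -18, np.float64(1.3), np.float64(-0.021), np.float64(-0.032), np.float64(0.074)]
[np.float64(-8.3), -17, np.float64(1.2), np.float64(-0.021), np.float64(-0.032), np.float64(0.074)]
[np.float64(-9.5), -16, np.float64(1.1), np.float64(-0.021), np.float64(-0.032), np.float64(0.074)]
[np.float64(-10.7), -16, np.float64(1.1), np.float64(-0.021), np.float64(-0.032), np.float64(0.074)]
[np.float64(-11.8), np.float64(-15.0), np.float64(1.1), np.float64(-0.021), np.float64(-0.032), np.float64(0.074)]
[np.float64(-12.8), np.float64(-14.1), np.float64(1.2), np.float64(-0.021), np.float64(-0.032), np.float64(0.074)]
[np.float64(-13.8), np.float64(-13.1), np.float64(1.3), np.float64(-0.021), np.float64(-0.032), np.float64(0.074)]
```

Emit:
apply_moves([
  [-7, -18, 1.3, -0.021, -0.032, 0.074, 70],
  [-8.3, -17, 1.2, -0.021, -0.032, 0.074, 70],
  [-9.5, -16, 1.1, -0.021, -0.032, 0.074, 70],
  [-10.7, -16, 1.1, -0.021, -0.032, 0.074, 70],
  [-11.8, -15, 1.1, -0.021, -0.032, 0.074, 70],
  [-12.8, -14, 1.2, -0.021, -0.032, 0.074, 70],
  [-13.8, -13, 1.3, -0.021, -0.032, 0.074, 70],
  [0, 0, 10, 0, 0, 0, 70],
  [0, 0, 10, 0, 0, 0, 70],
  [0, 0, 10, 0, 0, 0, 70],
])

```text
t: 3.95
tool_pos: [521.3, -236.5, 172.3]
ee_rot: [0.144, 0.341, 0.859, 0.354]
wrist_force: [-0.5, -0.2, -0.4]
finger_gap: 70.0
grip_force: 0.0
```

Run:
```python
from h import *
import cv2
p,r,o=cur();print(o["t"],p,o["q"])
w,X,Y,N=frame(*WORK);Rw=toolrot(X,N);print((r.inv()*Rw).as_rotvec(),r.inv().apply(w+20*N-p))
f=lambda im,x,y,w,h,k:cv2.resize(im[y:y+h,x:x+w],None,fx=k,fy=k,interpolation=cv2.INTER_CUBIC)
A=np.hstack([f(camera('top'),350,155,100,120,4),f(camera('side'),330,242,100,120,4)])
cv2.imwrite('pics/pre.png',(255*(A[:,:,::-1]/255.)**.6).astype(np.uint8))
for n in('top','side'): print(n,proj(n,p),proj(n,p+X*12),proj(n,p+X*12+N*35),proj(n,p+X*12-N*35))
```

```text
3.95 [ 521.28563052 -236.50054206  172.34202902] [-0.61107617 -0.07013511 -0.05889923 -0.77768186 -1.4711922  -1.68046374]
[-0.00104659 -0.00076879  0.00749155] [-0.57585478 -2.19077523 72.97493074]
top (np.float64(431.7434919334567), np.float64(209.08875373574443)) (np.float64(427.97103312554134), np.float64(207.02845652781983)) (np.float64(421.35949356396975), np.float64(197.00025981837268)) (np.float64(434.3458537124384), np.float64(216.69760457382208))
side (np.float64(378.82915434042735), np.float64(289.6614705202223)) (np.float64(380.2810317849885), np.float64(289.20269360465085)) (np.float64(386.28490403063904), np.float64(274.43490738873766)) (np.float64(374.3231006524104), np.float64(303.85747799297417))
```

View pics/pre.png

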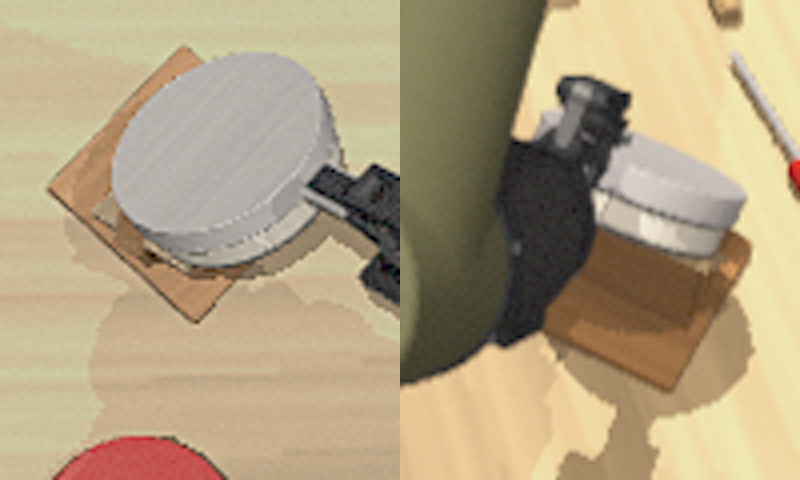

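The top view crop shows the lid-side finger tip at about (305,185), just off the lid's edge, with the fingers straddling the tin. In the side view the finger is at (590,110). I'll advance partway and look again.

Emit:
apply_moves([
  [0, -1, 8, 0, 0, 0.007, 70],
  [0, -1, 8, 0, 0, 0, 70],
  [0, 0, 8, 0, 0, 0, 70],
  [0, 0, 6, 0, 0, 0, 70],
  [0, 0, 5, 0, 0, 0, 70],
  [0, 0, 3, 0, 0, 0, 70],
  [0, 0, 2, 0, 0, 0, 70],
  [0, 0, 0, 0, 0, 0, 70],
  [0, 0, 0, 0, 0, 0, 70],
  [0, 0, 0, 0, 0, 0, 70],
])

```text
t: 5.3
tool_pos: [539.3, -218.0, 142.9]
ee_rot: [0.142, 0.345, 0.857, 0.355]
wrist_force: [0.5, -0.2, 0.4]
finger_gap: 70.0
grip_force: 0.0
```

Run:
```python
from h import *
import cv2
p,r,o=cur();print(o["t"],p,o["q"],o["wrist_force"])
w,X,Y,N=frame(*WORK);Rw=toolrot(X,N);print((r.inv()*Rw).as_rotvec(),r.inv().apply(w+20*N-p))
f=lambda im,x,y,w,h,k:cv2.resize(im[y:y+h,x:x+w],None,fx=k,fy=k,interpolation=cv2.INTER_CUBIC)
A=np.hstack([f(camera('top'),385,165,66,90,6),f(camera('side'),350,247,66,90,6)])
cv2.imwrite('pics/pre2.png',(255*(A[:,:,::-1]/255.)**.45).astype(np.uint8))
for n in('top','side'): print(n,proj(n,p),proj(n,p+X*12),proj(n,p+X*12+N*35),proj(n,p+X*12-N*35))
```

```text
5.3 [ 539.3076992  -218.03957987  142.86961763] [-0.5627908  -0.05562063 -0.09838303 -0.77867681 -1.39841381 -1.68485002] [ 0.5045525  -0.1946422   0.43981076]
[-0.0012427  -0.00030619 -0.00040302] [-0.32551154  0.37723847 33.89017998]
top (np.float64(420.210643250917), np.float64(203.1381893345199)) (np.float64(416.61388644709126), np.float64(201.17135680715657)) (np.float64(409.9628384134323), np.float64(191.28901980922495)) (np.float64(423.0325731253003), np.float64(210.70844397254578))
side (np.float64(383.10673532920697), np.float64(289.3093219600432)) (np.float64(384.470059411291), np.float64(288.8687332892838)) (np.float64(390.2959731702589), np.float64(274.57587227137736)) (np.float64(378.6872982752466), np.float64(303.0557268900743))
```

View pics/pre2.png

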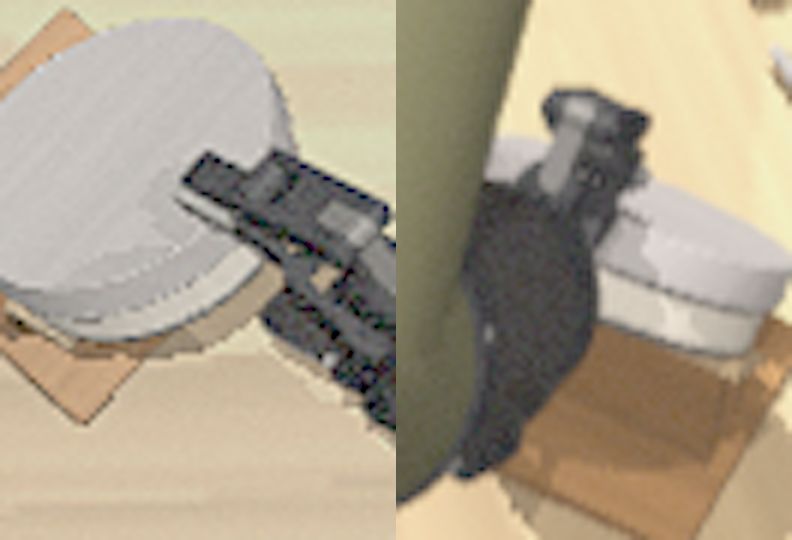

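Top view: the tip corners are at crop (205,150) and (178,195), over the lid. That puts the tip about 48 mm from the lid's centre, so I'll go 14 mm deeper and close.

Emit:
apply_moves([
  [0, 0, 5, 0, 0, 0, 70],
  [0, 0, 5, 0, 0, 0, 70],
  [0, 0, 3, 0, 0, 0, 60],
  [0, 0, 1, 0, 0, 0, 52],
  [0, 0, 0, 0, 0, 0, 48],
  [0, 0, 0, 0, 0, 0, 46],
  [0, 0, 0, 0, 0, 0, 44],
  [0, 0, 0, 0, 0, 0, 42],
  [0, 0, 0, 0, 0, 0, 40],
  [0, 0, 0, 0, 0, 0, 39],
], grip_force=40)

```text
t: 6.65
tool_pos: [546.8, -210.6, 133.9]
ee_rot: [0.143, 0.345, 0.857, 0.355]
wrist_force: [0.8, 1.7, 5.4]
finger_gap: 39.5
grip_force: 26.9
```

Run:
```python
from h import *
import cv2
p,r,o=cur();print(o["t"],p,o["q"],o["wrist_force"],o["wrist_torque"],o["grip_force"],o["finger_gap"])
w,X,Y,N=frame(*WORK);Rw=toolrot(X,N);print((r.inv()*Rw).as_rotvec(),r.inv().apply(w+20*N-p),r.inv().apply(o["wrist_force"]))
f=lambda im,x,y,w,h,k:cv2.resize(im[y:y+h,x:x+w],None,fx=k,fy=k,interpolation=cv2.INTER_CUBIC)
A=np.hstack([f(camera('top'),375,165,76,90,5),f(camera('side'),350,247,76,90,5)])
cv2.imwrite('pics/grip.png',(255*(A[:,:,::-1]/255.)**.45).astype(np.uint8))
```

```text
6.65 [ 546.7625569  -210.55152941  133.94055537] [-0.54412393 -0.04979266 -0.10930454 -0.78058881 -1.37267317 -1.68508521] [0.78161437 1.65344217 5.42562479] [0.1525626 0.1942675 0.2134949] 26.863897740840912 39.49984234673769
[4.63462874e-05 2.73429239e-04 6.43433329e-04] [-0.11504902 -0.82242404 20.1067039 ] [ 0.57690247  5.06323942 -2.61016983]
```

View pics/grip.png

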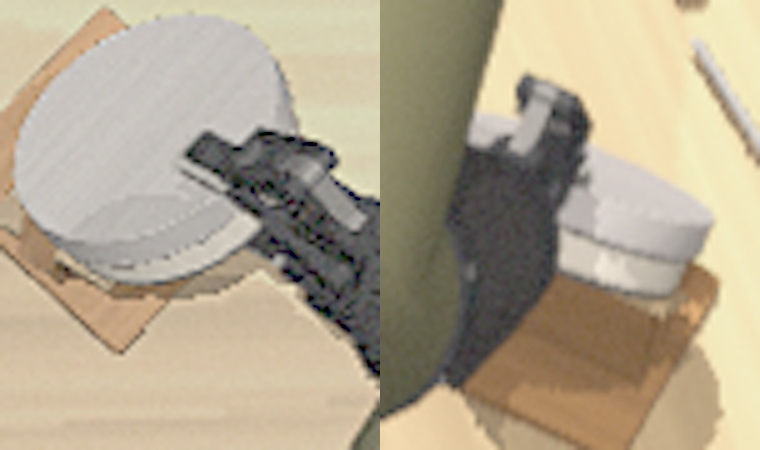

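The gap is 39.5 mm against the 40 mm tin and the wrist force is small. The finger lies on the lid at crop (195,150), so the pinch is good. I'll firm up the grip and lift square to the slope.

Emit:
apply_moves([
  [0, 0, 0, 0, 0, 0, 30],
  [0, 0, 0, 0, 0, 0, 30],
  [0, 0, 0, 0, 0, 0, 30],
  [0, 3, 0, 0, 0, 0, 30],
  [0, 6, 0, 0, 0, 0, 30],
  [0, 12, 0, 0, 0, 0, 30],
  [0, 20, 0, 0, 0, 0, 30],
  [0, 25, -5, 0, 0, 0, 30],
  [0, 25, -25, 0, 0, 0, 30],
  [0, 25, -25, 0, 0, 0, 30],
], grip_force=90)

```text
t: 8.0
tool_pos: [576.1, -178.3, 253.8]
ee_rot: [0.141, 0.345, 0.858, 0.355]
wrist_force: [0.1, -1.1, -4.7]
finger_gap: 38.4
grip_force: 91.6
```

Run:
```python
from h import *
p,r,o=cur();print(o["t"],p,o["q"],o["wrist_force"],o["wrist_torque"],o["grip_force"],o["finger_gap"])
s,X,Y,N=frame(*STORE);Rs=toolrot(X,-N)
r1=r*R.from_rotvec([0,0,-1.5]);t=s-26.6*X+20*N
print(t,(r1.inv()*Rs).as_rotvec())
v=np.array([480,-70,300.])
a=plan(p,r,v,r1,10);plan(*a,t+70*N-20*X,Rs,10)
```

```text
8.0 [ 576.06119394 -178.34011826  253.76078191] [-0.45296574 -0.11045478  0.04033801 -0.74292711 -1.46612152 -1.90061201] [ 0.05598403 -1.09651289 -4.69674162] [-2.3575      2.2149543  -0.08453026] 91.5753185749054 38.39815000503795
[523.5006419   83.41220258 137.951176  ] [ 0.05201481  0.0453427  -1.58353722]
[np.float64(14.4), np.float64(4.1), np.float64(-2.4), np.float64(0.0), np.float64(0.0), np.float64(-0.15)]
[np.float64(13.7), np.float64(6.2), np.float64(-2.4), np.float64(0.0), np.float64(0.0), np.float64(-0.15)]
[np.float64(12.6), np.float64(8.2), np.float64(-2.4), np.float64(0.0), np.float64(0.0), np.float64(-0.15)]
[np.float64(11.2), np.float64(9.9), np.float64(-2.4), np.float64(0.0), np.float64(0.0), np.float64(-0.15)]
[np.float64(9.6), np.float64(11.5), np.float64(-2.4), np.float64(0.0), np.float64(0.0), np.float64(-0.15)]
[np.float64(7.8), np.float64(12.8), np.float64(-2.4), np.float64(0.0), np.float64(0.0), np.float64(-0.15)]
[np.float64(5.8), np.float64(13.8), np.float64(-2.4), np.float64(0.0), np.float64(0.0), np.float64(-0.15)]
[np.float64(3.7), np.float64(14.6), np.
[... 565 characters left out ...]
64(-0.158)]
[np.float64(-8.2), np.float64(4.6), 19, np.float64(0.005), np.float64(0.005), np.float64(-0.158)]
[np.float64(-8.9), np.float64(3.4), 19, np.float64(0.005), np.float64(0.005), np.float64(-0.158)]
[np.float64(-9.4), np.float64(2.0), 19, np.float64(0.005), np.float64(0.005), np.float64(-0.158)]
[np.float64(-9.7), np.float64(0.6), 19, np.float64(0.005), np.float64(0.005), np.float64(-0.158)]
[np.float64(-9.8), np.float64(-0.9), 19, np.float64(0.005), np.float64(0.005), np.float64(-0.158)]
[np.float64(-9.6), np.float64(-2.3), 19, np.float64(0.005), np.float64(0.005), np.float64(-0.158)]
[np.float64(-9.2), np.float64(-3.7), 19, np.float64(0.005), np.float64(0.005), np.float64(-0.158)]
```

Emit:
apply_moves([
  [14.4, 4.1, -2.4, 0, 0, -0.15, 30],
  [13.7, 6.2, -2.4, 0, 0, -0.15, 30],
  [12.6, 8.2, -2.4, 0, 0, -0.15, 30],
  [11.2, 9.9, -2.4, 0, 0, -0.15, 30],
  [9.6, 11.5, -2.4, 0, 0, -0.15, 30],
  [7.8, 12.8, -2.4, 0, 0, -0.15, 30],
  [5.8, 13.8, -2.4, 0, 0, -0.15, 30],
  [3.7, 14.6, -2.4, 0, 0, -0.15, 30],
  [1.4, 14.9, -2.4, 0, 0, -0.15, 30],
  [-0.8, 15, -2.4, 0, 0, -0.15, 30],
])

```text
t: 9.25
tool_pos: [479.5, -69.9, 299.0]
ee_rot: [0.345, -0.334, 0.862, 0.163]
wrist_force: [0.0, -0.1, -3.8]
finger_gap: 38.6
grip_force: 91.5
```

Run:
```python
from h import *
p,r,o=cur();print(o["t"],p,o["q"],o["wrist_force"],o["wrist_torque"],o["grip_force"],o["finger_gap"])
s,X,Y,N=frame(*STORE);Rs=toolrot(X,-N);t=s-26.6*X+20*N
print((r.inv()*Rs).as_rotvec())
plan(p,r,t+75*N-20*X,Rs,10)
```

```text
9.25 [479.54769401 -69.8909991  298.97665822] [-0.2858517  -0.51471833 -0.21213319 -0.68246698 -1.47383922 -0.61898798] [ 0.01216273 -0.08943586 -3.84483042] [-2.38378179  2.25252392 -0.01299771] 91.53885126113892 38.577867217739524
[ 0.05156557  0.04521482 -1.57843955]
[np.float64(-5.6), np.float64(7.5), 19, np.float64(0.005), np.float64(0.005), np.float64(-0.158)]
[np.float64(-6.8), np.float64(6.6), 19, np.float64(0.005), np.float64(0.005), np.float64(-0.158)]
[np.float64(-7.9), np.float64(5.5), 19, np.float64(0.005), np.float64(0.005), np.float64(-0.158)]
[np.float64(-8.7), np.float64(4.3), 19, np.float64(0.005), np.float64(0.005), np.float64(-0.158)]
[np.float64(-9.4), np.float64(3.0), 19, np.float64(0.005), np.float64(0.005), np.float64(-0.158)]
[np.float64(-9.8), np.float64(1.5), 19, np.float64(0.005), np.float64(0.005), np.float64(-0.158)]
[np.float64(-10.0), np.float64(0.1), 19, np.float64(0.005), np.float64(0.005), np.float64(-0.158)]
[np.float64(-10.0), np.float64(-1.4), 19, np.float64(0.005), np.float64(0.005), np.float64(-0.158)]
[np.float64(-9.8), np.float64(-2.9), 19, np.float64(0.005), np.float64(0.005), np.float64(-0.158)]
[np.float64(-9.3), np.float64(-4.3), 19, np.float64(0.005), np.float64(0.005), np.float64(-0.158)]
```

Emit:
apply_moves([
  [-5.6, 7.5, 19, 0.005, 0.005, -0.158, 30],
  [-6.8, 6.6, 19, 0.005, 0.005, -0.158, 30],
  [-7.9, 5.5, 19, 0.005, 0.005, -0.158, 30],
  [-8.7, 4.3, 19, 0.005, 0.005, -0.158, 30],
  [-9.4, 3, 19, 0.005, 0.005, -0.158, 30],
  [-9.8, 1.5, 19, 0.005, 0.005, -0.158, 30],
  [-10, 0.1, 19, 0.005, 0.005, -0.158, 30],
  [-10, -1.4, 19, 0.005, 0.005, -0.158, 30],
  [-9.8, -2.9, 19, 0.005, 0.005, -0.158, 30],
  [-9.3, -4.3, 19, 0.005, 0.005, -0.158, 30],
])

```text
t: 10.5
tool_pos: [552.4, 108.7, 204.2]
ee_rot: [-0.346, 0.843, -0.38, 0.157]
wrist_force: [-0.1, -0.3, -5.8]
finger_gap: 38.2
grip_force: 91.6
```

Run:
```python
from h import *
import cv2
p,r,o=cur();print(o["t"],p,o["q"],o["wrist_force"],o["wrist_torque"],o["grip_force"],o["finger_gap"])
s,X,Y,N=frame(*STORE);Rs=toolrot(X,-N);t=s-26.6*X+20*N
print((r.inv()*Rs).as_rotvec(),r.inv().apply(t-p))
f=lambda im,x,y,w,h,k:cv2.resize(im[y:y+h,x:x+w],None,fx=k,fy=k,interpolation=cv2.INTER_CUBIC)
A=np.hstack([f(camera('top'),220,145,100,120,4),f(camera('side'),310,150,100,120,4)])
cv2.imwrite('pics/flip.png',(255*(A[:,:,::-1]/255.)**.5).astype(np.uint8))
x,y,z=r.as_matrix().T
c=p+26.6*z-20*y
for n in('top','side'): print(n,'base centre',proj(n,c),'rim',[tuple(np.round(proj(n,c+58*e),1)) for e in(x,-x,z,-z)])
```

```text
10.5 [552.40586039 108.70691233 204.2306364 ] [ 0.38316073 -0.62548341 -0.56335502 -0.30111515 -0.9046796   0.437389  ] [-0.13606762 -0.25810003 -5.80242842] [-2.23874827  2.49732262 -0.05746646] 91.57875895500183 38.18603284002547
[ 0.00557491 -0.00127128  0.00157879] [-0.30027986 73.91507643 20.11895069]
top base centre (np.float64(255.71851622919627), np.float64(182.19787915864504)) rim [(np.float64(276.7), np.float64(163.8)), (np.float64(234.6), np.float64(200.8)), (np.float64(245.1), np.float64(172.3)), (np.float64(267.1), np.float64(192.9))]
side base centre (np.float64(358.1549121695037), np.float64(166.96180009408727)) rim [(np.float64(377.3), np.float64(175.6)), (np.float64(339.6), np.float64(158.6)), (np.float64(365.7), np.float64(170.6)), (np.float64(350.0), np.float64(163.0))]
```

View pics/flip.png

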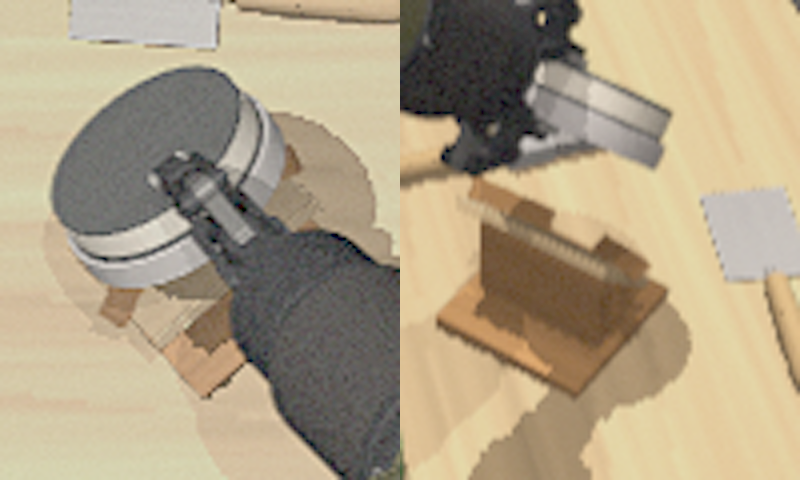

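The top crop shows the tin turned over, dark base face up, with the lid still on. The base centre is near (146,150) in the crop and matches the prediction. The side crop shows the closed seam near (600,105). I'll lower it 6 mm upslope of home.

Emit:
apply_moves([
  [0, 14, 2, 0.006, 0, 0, 30],
  [0, 14, 2, 0, 0, 0, 30],
  [0, 12, 2, 0, 0, 0, 30],
  [0, 10, 2, 0, 0, 0, 30],
  [0, 7, 2, 0, 0, 0, 30],
  [0, 5, 2, 0, 0, 0, 30],
  [0, 4, 2, 0, 0, 0, 30],
  [0, 2, 0, 0, 0, 0, 30],
  [0, 0, 0, 0, 0, 0, 30],
  [0, 0, 0, 0, 0, 0, 30],
])

```text
t: 11.85
tool_pos: [524.9, 81.9, 148.3]
ee_rot: [-0.349, 0.841, -0.382, 0.159]
wrist_force: [-0.2, -0.3, -5.2]
finger_gap: 38.2
grip_force: 91.9
```

```bash
cat > st.py <<'E'
from h import *
p,r,o=cur()
s,X,Y,N=frame(*STORE);Rs=toolrot(X,-N);t=s-26.6*X+20*N
print(o["t"],'remaining rot',(r.inv()*Rs).as_rotvec().round(4),'shift',r.inv().apply(t-p).round(2),'F tool',r.inv().apply(o["wrist_force"]).round(1),'T tool',r.inv().apply(o["wrist_torque"]).round(2),o["grip_force"],o["finger_gap"])
E
python3 st.py
python3 - <<'E'
from h import *
import cv2
f=lambda im,x,y,w,h,k:cv2.resize(im[y:y+h,x:x+w],None,fx=k,fy=k,interpolation=cv2.INTER_CUBIC)
A=np.hstack([f(camera('top'),225,155,80,100,5),f(camera('side'),315,175,80,100,5)])
cv2.imwrite('pics/low.png',(255*(A[:,:,::-1]/255.)**.5).astype(np.uint8))
E
```

```text
11.85 remaining rot [-0.0029 -0.0045 -0.0024] shift [-2.06  7.43  7.25] F tool [0.1 3.9 3.4] T tool [-3.3  -0.04 -0.05] 91.87256097793579 38.15145128629849
```

View pics/low.png

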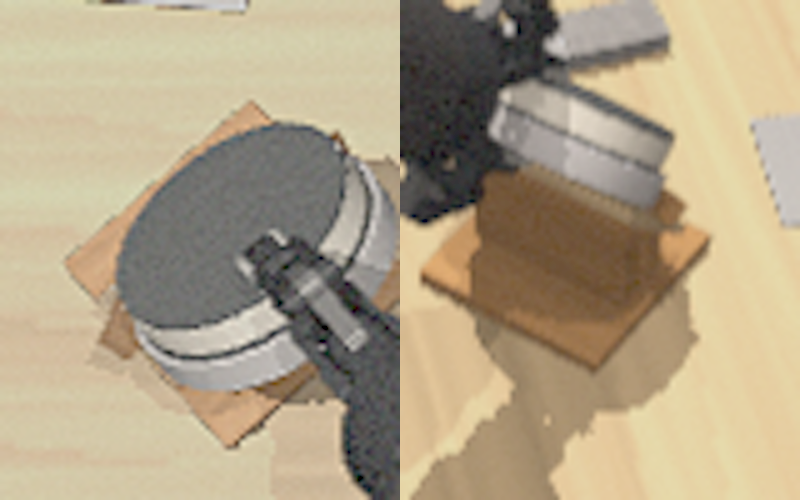

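The top crop shows the tin over the plate with its base centre near (232,222). The side crop shows the lid just above the plate near (580,170). I'll measure the tin's lateral offset against the prediction in both views.

Run:
```python
from h import *
import cv2
p,r,o=cur();x,y,z=r.as_matrix().T;c=p+26.6*z-20*y
im=camera('top')[155:255,225:305];hsv=cv2.cvtColor(np.ascontiguousarray(im),cv2.COLOR_RGB2HSV).astype(int)
print('face px',hsv[40,36],'band',hsv[68,36], 'finger',hsv[60,65])
v=hsv[40,36,2]
m=((abs(hsv[...,2]-v)<16)&(hsv[...,1]<60)).astype(np.uint8)
m=cv2.morphologyEx(m,cv2.MORPH_OPEN,np.ones((3,3),np.uint8))
cs=max(cv2.findContours(m,0,cv2.CHAIN_APPROX_NONE)[0],key=cv2.contourArea)
pts=cs[:,0].astype(float)+[225,155]
# intersect each contour point with base plane, keep those away from finger, circle-fit in plane with r=58
Q=[]
for u,w in pts:
    a,d=ray('top',u,w);k=((c-a)@y)/(d@y);q=a+d*k-c;Q.append((q@x,q@z))
Q=np.array(Q);k=(Q[:,1]>-15)|(abs(Q[:,0])>30);Q=Q[k]
from scipy.optimize import least_squares
f=least_squares(lambda b:np.hypot(Q[:,0]-b[0],Q[:,1]-b[1])-b[2],[0,0,58],loss='soft_l1').x
print('centre offset tool x,z, radius',f,len(Q))
```

```text
face px [60 10 51] band [ 20  50 142] finger [19 25 81]
centre offset tool x,z, radius [ 0.59895893  2.34870911 55.56485361] 95
```

Emit:
apply_moves([
  [-1, 2, 0, -0.003, -0.004, -0.002, 30],
  [-1, 2, 0, 0, 0, 0, 30],
  [-1, 1, 0, 0, 0, 0, 30],
  [0, 0.5, 0, 0, 0, 0, 30],
  [0, 0.5, 0, 0, 0, 0, 30],
  [0, 0, 0, 0, 0, 0, 30],
  [0, 0, 0, 0, 0, 0, 30],
  [0, 0, 0, 0, 0, 0, 30],
  [0, 0, 0, 0, 0, 0, 30],
  [0, 0, 0, 0, 0, 0, 30],
])

```text
t: 13.25
tool_pos: [520.2, 81.6, 145.0]
ee_rot: [-0.349, 0.842, -0.38, 0.158]
wrist_force: [4.4, 3.4, -2.5]
finger_gap: 38.6
grip_force: 93.6
```

```bash
python3 st.py
```

```text
13.25 remaining rot [-0.0019 -0.0011 -0.0003] shift [0.81 2.47 7.56] F tool [ 0.4 -2.1  5.7] T tool [-0.85  0.28 -0.  ] 93.59034061431885 38.61773581192661
```

Emit:
apply_moves([
  [0, 0.3, 1, -0.001, 0, 0, 30],
  [0, 0, 1, 0, 0, 0, 30],
  [0, 0, 1, 0, 0, 0, 30],
  [0, 0, 1, 0, 0, 0, 30],
  [0, 0, 1, 0, 0, 0, 30],
  [0, 0, 0, 0, 0, 0, 30],
  [0, 0, 0, 0, 0, 0, 30],
  [0, 0, 0, 0, 0, 0, 30],
  [0, 0, 0, 0, 0, 0, 30],
  [0, 0, 0, 0, 0, 0, 30],
])

```text
t: 14.5
tool_pos: [522.8, 83.7, 141.4]
ee_rot: [-0.349, 0.842, -0.38, 0.158]
wrist_force: [4.9, 3.4, 4.4]
finger_gap: 38.0
grip_force: 95.5
```

```bash
python3 st.py
python3 - <<'E'
from h import *
import cv2
f=lambda im,x,y,w,h,k:cv2.resize(im[y:y+h,x:x+w],None,fx=k,fy=k,interpolation=cv2.INTER_CUBIC)
A=np.hstack([f(camera('top'),230,165,65,90,6),f(camera('side'),320,182,65,80,6)[:540].repeat(1,0) if 0 else f(camera('side'),320,180,65,90,6)])
cv2.imwrite('pics/slid.png',(255*(A[:,:,::-1]/255.)**.45).astype(np.uint8))
E
```

```text
14.5 remaining rot [-0.0011 -0.0014 -0.0003] shift [0.66 2.19 2.62] F tool [ 0.7 -7.3  1.1] T tool [1.46 0.38 0.07] 95.54404377937317 37.98392466880622
```

View pics/slid.png

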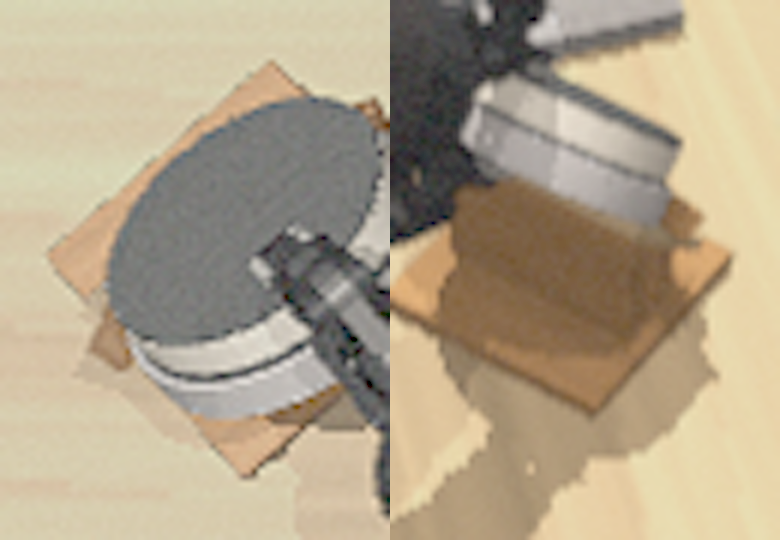

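The tin rests on the plate: in the side crop the lid meets the plate near (650,220), and in the top crop the lip is at (110,340). I'll keep sliding down the slope into the lip.

Emit:
apply_moves([
  [0, 0, 0.6, 0, 0, 0, 30],
  [0, 0, 0.6, 0, 0, 0, 30],
  [0, 0, 0.6, 0, 0, 0, 30],
  [0, 0, 0.6, 0, 0, 0, 30],
  [0, 0, 0.6, 0, 0, 0, 30],
  [0, 0, 0, 0, 0, 0, 30],
  [0, 0, 0, 0, 0, 0, 30],
  [0, 0, 0, 0, 0, 0, 30],
  [0, 0, 0, 0, 0, 0, 30],
  [0, 0, 0, 0, 0, 0, 30],
])

```text
t: 15.85
tool_pos: [524.0, 84.8, 140.1]
ee_rot: [-0.349, 0.842, -0.38, 0.158]
wrist_force: [-5.7, 0.4, 12.2]
finger_gap: 38.3
grip_force: 96.4
```

```bash
python3 st.py
```

```text
15.85 remaining rot [-0.0003 -0.0013  0.0007] shift [0.69 2.45 0.61] F tool [ -4.   -5.8 -11.4] T tool [ 0.27 -1.33  0.03] 96.39681100845337 38.29494086757298
```

Emit:
apply_moves([
  [-0.4, 0, 0, 0, 0, 0, 30],
  [-0.4, 0, 0, 0, 0, 0, 30],
  [0, 0, 0.3, 0, 0, 0, 30],
  [0, 0, 0.3, 0, 0, 0, 30],
  [0, 0.3, 0, 0, 0, 0, 30],
  [0, 0, 0, 0, 0, 0, 30],
  [0, 0, 0, 0, 0, 0, 30],
  [0, 0, 0, 0, 0, 0, 30],
  [0, 0, 0, 0, 0, 0, 30],
  [0, 0, 0, 0, 0, 0, 30],
])

```text
t: 17.1
tool_pos: [523.9, 85.3, 139.8]
ee_rot: [-0.349, 0.842, -0.38, 0.159]
wrist_force: [-5.3, -0.2, 12.7]
finger_gap: 38.2
grip_force: 96.3
```

```bash
python3 st.py
```

```text
17.1 remaining rot [-0.0006 -0.0021  0.0012] shift [1.13 2.42 0.26] F tool [ -3.4  -6.1 -11.9] T tool [ 0.23 -0.89 -0.02] 96.27349376678467 38.198079944566196
```

Emit:
apply_moves([
  [-0.4, 0, 0, 0, 0, 0, 30],
  [-0.4, 0, 0, 0, 0, 0, 30],
  [-0.4, 0, 0, 0, 0, 0, 30],
  [-0.4, 0, 0.2, 0, 0, 0, 30],
  [0, 0, 0.3, 0, 0, 0, 30],
  [0, 0.3, 0.3, 0, 0, 0, 30],
  [0, 0, 0, 0, 0, 0, 30],
  [0, 0, 0, 0, 0, 0, 30],
  [0, 0, 0, 0, 0, 0, 30],
  [0, 0, 0, 0, 0, 0, 30],
])

```text
t: 18.35
tool_pos: [523.6, 85.8, 139.7]
ee_rot: [-0.348, 0.842, -0.38, 0.16]
wrist_force: [-4.9, -4.9, 12.9]
finger_gap: 38.5
grip_force: 96.4
```

```bash
python3 st.py
```

```text
18.35 remaining rot [-0.001  -0.0042  0.0018] shift [1.7  2.44 0.04] F tool [  0.5  -4.3 -14. ] T tool [-0.02  0.4  -0.02] 96.38176560401917 38.46938455144081
```

Both flats of the lip bear (Fx ≈ 0, Fz −14 N) and the tin presses on the plate, so it is home. I'll ease the grip, then open gently.

Emit:
apply_moves([
  [0, 0, 0, 0, 0, 0, 36],
  [0, 0, 0, 0, 0, 0, 38],
  [0, 0, 0, 0, 0, 0, 39],
  [0, 0, 0, 0, 0, 0, 40],
  [0, 0, 0, 0, 0, 0, 41],
  [0, 0, 0, 0, 0, 0, 43],
  [0, 0, 0, 0, 0, 0, 46],
  [0, 0, 0, 0, 0, 0, 52],
  [0, 0, 0, 0, 0, 0, 58],
  [0, 0, 0, 0, 0, 0, 62],
], grip_force=20)

```text
t: 19.6
tool_pos: [522.2, 87.1, 135.8]
ee_rot: [-0.348, 0.842, -0.381, 0.157]
wrist_force: [0.9, 0.3, -0.4]
finger_gap: 62.1
grip_force: 0.0
```

```bash
python3 st.py
cat > fit.py <<'E'
from h import *
import cv2
from scipy.optimize import least_squares
s,X,Y,N=frame(528.2,89.3,.723)  # rest as seen by the top camera
c=s+40*N
im=camera('top')[155:255,225:305];hsv=cv2.cvtColor(np.ascontiguousarray(im),cv2.COLOR_RGB2HSV).astype(int)
m=((abs(hsv[...,2]-51)<16)&(hsv[...,1]<60)).astype(np.uint8)
m=cv2.morphologyEx(m,cv2.MORPH_OPEN,np.ones((3,3),np.uint8))
cs=max(cv2.findContours(m,0,cv2.CHAIN_APPROX_NONE)[0],key=cv2.contourArea)
Q=[]
for u,w in cs[:,0]+[225,155]:
    a,d=ray('top',u,w);q=a+d*((c-a)@N)/(d@N)-c;Q.append((q@X,q@Y))
Q=np.array(Q);Q=Q[(Q[:,0]>-15)|(abs(Q[:,1])>30)]
f=least_squares(lambda b:np.hypot(Q[:,0]-b[0],Q[:,1]-b[1])-b[2],[0,0,56],loss='soft_l1').x
print('tin base centre vs home, plate X,Y; radius',f.round(2),cv2.contourArea(cs),cv2.boundingRect(cs))
E
python3 fit.py
```

```text
19.6 remaining rot [ 0.0026  0.0001 -0.0009] shift [ 3.59 -0.47 -2.56] F tool [ 0.4 -0.3  0.9] T tool [-1.96  0.06  0.03] 0.0 62.13302040606159
tin base centre vs home, plate X,Y; radius [ 1.85  0.58 55.95] 1027.5 (22, 26, 45, 41)
```

Emit:
apply_moves([
  [0, -2, -3, 0, 0, 0, 66],
  [0, -1, -8, 0, 0, 0, 66],
  [0, 0, -12, 0, 0, 0, 66],
  [0, 0, -15, 0, 0, 0, 66],
  [0, 0, -18, 0, 0, 0, 66],
  [0, 0, -20, 0, 0, 0, 66],
  [0, 0, -20, 0, 0, 0, 66],
  [0, 0, -20, 0, 0, 0, 66],
  [0, 0, -15, 0, 0, 0, 66],
  [0, 0, 0, 0, 0, 0, 66],
])

```text
t: 20.9
tool_pos: [454.8, 26.6, 233.1]
ee_rot: [-0.349, 0.842, -0.381, 0.158]
wrist_force: [0.2, -0.1, 0.1]
finger_gap: 66.4
grip_force: 0.0
```

```bash
python3 st.py; python3 fit.py
python3 - <<'E'
from h import *
import cv2
t=cv2.imread('pics/top0.png').astype(int);s=cv2.imread('pics/side0.png').astype(int)
# bystanders: changed pixels vs start, clusters
for n,b in(('top',t),('side',s)):
    im=camera(n)[:,:,::-1].astype(int);cv2.imwrite(f'pics/end_{n}.png',im)
    m=(abs(im-b).max(2)>45).astype(np.uint8);m=cv2.morphologyEx(m,cv2.MORPH_OPEN,np.ones((3,3),np.uint8))
    k,_,st,_=cv2.connectedComponentsWithStats(m);print(n,[r.tolist() for r in st[1:] if r[4]>15])
E
```

```text
20.9 remaining rot [-0.0008 -0.0025 -0.0006] shift [  2.57   4.41 130.31] F tool [ 0.2 -0.1 -0. ] T tool [-2.    0.02  0.04] 0.0 66.38829690912631
tin base centre vs home, plate X,Y; radius [ 1.11  0.48 56.36] 1217.5 (22, 26, 45, 41)
top [[378, 168, 54, 43, 659], [247, 181, 59, 55, 1780], [402, 194, 35, 31, 551], [308, 202, 10, 13, 97], [387, 213, 13, 8, 71], [308, 220, 6, 6, 22], [241, 224, 219, 195, 18444], [329, 236, 11, 7, 54], [344, 238, 4, 5, 17], [340, 245, 9, 6, 44], [350, 246, 8, 5, 27], [371, 254, 15, 10, 73], [408, 275, 11, 8, 40], [411, 285, 22, 17, 165], [424, 286, 6, 4, 22], [69, 342, 189, 138, 10148], [384, 385, 9, 8, 49], [371, 388, 8, 6, 36], [0, 400, 43, 29, 949], [339, 405, 6, 8, 45], [279, 410, 58, 70, 1913], [199, 421, 8, 3, 24], [211, 420, 8, 3, 24], [368, 459, 5, 11, 45], [232, 462, 51, 18, 751], [210, 465, 8, 3, 24], [361, 471, 7, 9, 35], [369, 472, 6, 8, 35]]
side [[153, 0, 23, 10, 160], [41, 5, 9, 11, 85], [87, 12, 5, 7, 29], [0, 34, 201, 235, 12969], [42, 52, 31, 9, 161], [83, 61, 5, 4, 18], [187, 69, 7, 4, 26], [39, 70, 6, 14, 60], [98, 70, 11, 19, 115], [218, 86, 6, 7, 34], [47, 89, 22, 7, 102], [199, 95, 14, 13, 113], [179, 100, 6, 8, 39], [220, 107, 6, 4, 24], [180, 111, 9, 6, 49], [182, 112, 146, 106, 7537], [141, 115, 13, 7, 74], [49, 182, 22, 16, 237], [325, 188, 44, 31, 645], [0, 215, 12, 18, 123], [328, 229, 28, 18, 157], [16, 234, 110, 167, 7394], [329, 239, 34, 17, 219], [191, 267, 150, 110, 7049], [363, 269, 54, 41, 1171], [180, 276, 12, 21, 200], [182, 299, 6, 5, 24], [366, 318, 42, 29, 528], [409, 332, 8, 9, 47], [113, 367, 6, 4, 24]][ WARN:0@0.582] global loadsave.cpp:1063 imwrite_ Unsupported depth image for selected encoder is fallbacked to CV_8U.
```

```bash
python3 -c "
from bench import order
print(order.sign_off())"
```

```text
the job is handed in; nothing more can be done
None
```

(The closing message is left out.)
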